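Refocus a stereo microscope from its coaxial coarse/fine focus pod

ROBOT

A 6-joint arm with a two-finger parallel gripper is mounted at the origin on the work surface. World frame = base frame: x ahead of the robot, y to its left, z up, the work surface at z = 0. Lengths are in m, angles in degrees, forces in N, time in s.
With the tool pointing down it reaches from about 0.375 to 0.9 m from the base axis. Payload 3.1 kg.
Tool frame: the origin (TCP) lies at the very end of the fingers, on their centre line; the grasp point (between the pads) lies r.grasp_offset behind it (r.grasp_offset is the distance from the TCP to the grasp point, in m); z points along the fingers, y is the direction in which the jaws open and shut (so a half turn about z gives the same grasp; the last joint's range is limited). The gripper opens to 87 mm and grips with 3 to 60 N. Pads are 19 mm wide; open, the fingers measure 117 mm over their backs; the gripper's body (75 mm by 190 mm) begins 51 mm behind the grasp point.
Start: joints at [53.027, 30.224, 82.088, -0, 67.689, -10.227], TCP at [0.281, 0.558, 0.19] pointing down, gripper open.
Joint ranges: [-176.69, 176.69], [-43.24, 126.21], [12.49, 139.97], [-82, 262], [0, 151.66], [-163.58, 163.58]. Speed limits (degrees/s): [159.86, 159.86, 180, 180, 180, 180].

INTERFACE

Orientations are given as a 3x3 rotation matrix whose columns are the frame's x, y, z axes.
In Python, from plant import sensors, optics, job, r gives the robot as it stands. The module is installed in compiled form; this text tells all that it offers.
- The arm moves only by the tool apply_moves, never from a script. Its argument "deltas" is a list of rows, each a list of 3 entries, a list of its own where there are three numbers: the shift along the tool's x, y, z in m, then the turn about the tool's z in degrees, then the finger opening in m, from 0 to 0.087. In form: [[[dx, dy, dz], turn, hand], ...]. A call has exactly 10 rows; each row is the pose to reach, as a shift and turn from the pose commanded when the call began, along the tool's axes at that moment; what a row does not reach only later rows make up. A row lasts 1/10 s, in which the tool goes at most 50 mm and 8.59 degrees, less where a joint would pass 70% of its speed; a pose out of reach is approached as far as the arm can. A call with a gripper value outside its range is refused whole. The fingers move at their own pace and stop on an object; the grip force is fixed at half the most. Time passes only in rows, so rows that repeat a pose let the fingers close, or fill a call up. It gives the time, the measured TCP pose, the force and the opening at its end, in the units of the state.
- sensors.observe(): the state, without advancing time (a new reading comes with each control period).
- optics.get_image(name): name is "side" or "top" or "wrist"; returns (picture, depth): 420x560x3 uint8, red, green, blue; 420x560 float32, m along the optical axis (not along the pixel's ray), 0 where there is no reading.
- optics.calibration(name): a dict with "mtx" (3x3 intrinsics, pixels), "world_to_cam" (4x4, takes a point from world to camera coordinates). Camera axes: x right, y down, z forward; pixel columns grow to the right and rows downward; lengths in m; the calibration is good to about 2 mm. A picture is of the moment at which its call begins: read the wrist's pose just before it. calibration takes no time and is no camera call; for the wrist camera it gives the pose at the moment of the call.
- job.close_job(): hands the job in, once; it reports no verdict.
The state is a dict: "time": time; "qpos": joint angles; "joint_velocities": joint speeds; "joint_efforts": joint torques, N m; "tool_pos": TCP position; "eef_rot": TCP orientation; "contact_force": force on the tool from outside, world axes, zero at the start; "torque": the same for the moment, N m; "grip_width": finger opening in m.
Only numpy, scipy, OpenCV 4.12 (cv2) and the standard library are available. Lean on these libraries where they do the work, as an engineer would, in place of code of your own. Each camera call takes 0.05 s, during which the arm holds its last target.

TASK

Bring the microscope back to its reference focus with the focus pod, the one with the green mark: first turn the wide coarse ring until its white line points at the green mark, then turn the narrow fine knob on top of it until its white line points at the green mark too. Let go of both, and do not touch the other pod, which has a blue mark and drives the stage.

Things in the scene. Friction and masses are not known exactly. Their poses are not given: they have to be found in the camera images.
- focus_axis (a point): Middle of the top face (38 mm up) of the focus pod, on its two knobs' common vertical axis. The pod is a fixed white housing, 130 x 120 mm (x by y), with a GREEN index mark on its top face 34 to 56 mm from the axis, and green stripes. z is up, x points from the axis to the green mark. The coarse ring, with the fine knob on top of it, stands here; they turn separately.
- coarse (a joint): Coarse ring: black, ribbed, round, 56 mm across, from 4 to 34 mm above focus_axis, white radial line on top; grip it across in any direction. Angle in rad: 0 = line at the green mark, growing anticlockwise from above. Travel -2.4 to 2.4, starts between -1.3 and -0.5. Friction 0.05 N m, no spring: stays where left.
- fine (a joint): Fine knob: black, ribbed, round, 30 mm across, from 34 to 66 mm above focus_axis, white radial line on top; grip it across in any direction. Angle in rad: 0 = line at the green mark, growing anticlockwise from above. Travel -2.4 to 2.4, starts between 0.5 and 1.3. Friction 0.025 N m, no spring: stays where left.
- stage_pod: Stage pod, not to be touched: fixed, same size and form with its own two knobs, 104 mm high in all, but with a BLUE mark and stripes. Origin: centre of its underside, on its knobs' axis; z up, x towards its blue mark. The pods' axes are at least 260 mm apart. Unlisted loose things near by (slide box, flat dish, 100 mm jar) stand clear of both pods.

How it is judged:
By the outcome, as a careful person would: the job done as asked, in the order asked, and still so for the second after the job is handed in, with the robot touching nothing.
It also fails if it takes over 48 s, if anything falls off the work surface, if the arm or the gripper's body presses on something with over 40 N, if the wrist force passes 120 N, or if a joint passes its speed limit or range.

## Working session

There is one attempt and no reset: what is moved stays moved. The work goes in short steps, Python scripts to look and compute and a tool call to move; the robot and the scene stay as the last step left them, time stands still between calls to the robot, and variables do not carry over. Pictures are saved under pics/ and viewed, and the job is handed in when it is done.

Besides the shell and the picture viewer there is one more tool, called after ">>>" as name(argument=value, ...) on one line, values as JSON. apply_moves: Moves the arm, as the interface text tells. Its arguments: {"type":"object","properties":{"deltas":{"type":"array"}},"required":["deltas"]}

```bash
mkdir -p pics; python3 - <<'E'
from plant import sensors, optics, job, r
import cv2,numpy as np
print(sensors.observe()); print(r.grasp_offset)
for n in ["top","side"]:
    p,d=optics.get_image(n); cv2.imwrite(f"pics/{n}0.png",p[:,:,::-1]); np.save(f"{n}0.npy",d)
    print(n,optics.calibration(n))
E
```

```text
{'time': 0.0, 'qpos': array([ 5.30270504e+01,  3.02776563e+01,  8.21560831e+01, -5.18547420e-04,
        6.76886569e+01, -1.02271557e+01]), 'joint_velocities': array([-0.08885507,  0.054563  ,  0.02192172,  0.02187889,  0.01783211,
       -0.08868633]), 'joint_efforts': array([ 3.82306353e-04, -4.40041637e+01, -1.76591045e+01,  6.34381687e-02,
        5.82315295e-02, -1.49504476e-04]), 'tool_pos': array([0.28076   , 0.55750032, 0.18948743]), 'eef_rot': array([[-8.93013296e-01,  4.50028465e-01, -1.27811312e-03],
       [ 4.50030127e-01,  8.93011733e-01, -1.71170182e-03],
       [ 3.71055469e-04, -2.10376190e-03, -9.99997718e-01]]), 'contact_force': array([-0.02749395, -0.25825617, -0.6889158 ]), 'torque': array([-0.01679694, -0.01988869,  0.01991398]), 'grip_width': 0.08711371732766086}
0.0187
top {'mtx': array([[498.99774718,   0.        , 284.63153481],
       [  0.        , 498.99774718, 195.084198  ],
       [  0.        ,   0.        ,   1.        ]]), 'world_to_cam': array([[ 1.92278690e-02, -9.99766865e-01, -9.82371064e-03,
         6.13576752e-04],
       [-9.90344748e-01, -1.76956596e-02, -1.37492339e-01,
         5.75018352e-01],
       [ 1.37286448e-01,  1.23725449e-02, -9.90454114e-01,
         7.94039872e-01],
       [ 0.00000000e+00,  0.00000000e+00,  0.00000000e+00,
         1.00000000e+00]])}
side {'mtx': array([[491.91120666,   0.        , 286.36730291],
       [  0.        , 491.91120666, 206.55997836],
       [  0.        ,   0.        ,   1.        ]]), 'world_to_cam': array([[ 0.9816601 , -0.18968629, -0.01904093, -0.55886868],
       [-0.13708563, -0.63295663, -0.7619537 ,  0.12186853],
       [ 0.13248008,  0.75058978, -0.64735153,  0.86273963],
       [ 0.        ,  0.        ,  0.        ,  1.        ]])}
```

View pics/top0.png

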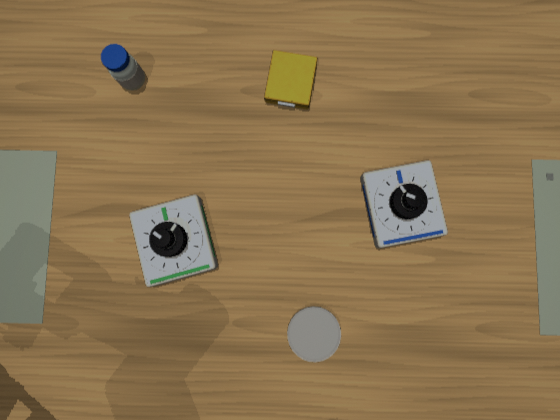

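View pics/side0.png

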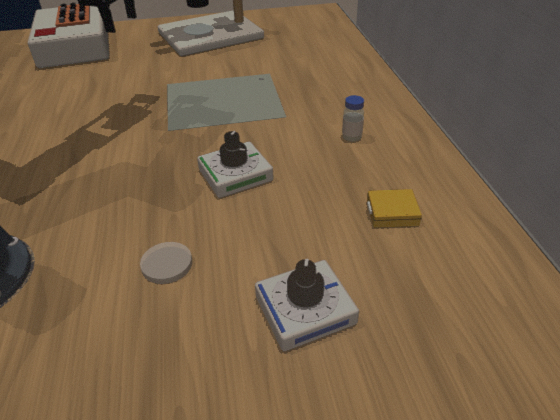

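The top view shows the focus pod (green mark) with its knobs at about (168,240), and the stage pod at (408,202). I'll zoom in on the focus pod and measure it.

```bash
cat > h.py <<'E'
import numpy as np, cv2
from plant import sensors, optics, job, r
def back(n,u,v,z=None,d=None):
    c=optics.calibration(n); K=c["mtx"];T=c["world_to_cam"]; R=T[:3,:3];t=T[:3,3]
    ray=np.linalg.inv(K)@np.array([u,v,1.0])
    o=-R.T@t; w=R.T@ray
    s=d if d is not None else (z-o[2])/w[2]
    return o+s*w
def proj(n,P,c=None):
    c=c or optics.calibration(n); p=c["world_to_cam"][:3]@np.append(P,1); q=c["mtx"]@p; return q[:2]/q[2]
def cloud(n,d,c=None):
    c=c or optics.calibration(n); K=c["mtx"];T=c["world_to_cam"];h,w=d.shape
    u,v=np.meshgrid(np.arange(w),np.arange(h)); 
    P=np.stack([(u-K[0,2])/K[0,0]*d,(v-K[1,2])/K[1,1]*d,d],-1)
    return (P-T[:3,3])@T[:3,:3]
E
python3 - <<'E'
from h import *
p=cv2.imread("pics/top0.png"); d=np.load("top0.npy")
c=p[185:295,120:225]; cv2.imwrite("pics/top0z.png",cv2.resize(c,None,fx=5.4,fy=5.4,interpolation=cv2.INTER_CUBIC))
W=cloud("top",d)
sub=W[185:295,120:225].reshape(-1,3)
for lo,hi in [(.03,.045),(.065,.08),(.097,.112)]:
    m=(sub[:,2]>lo)&(sub[:,2]<hi); q=sub[m]; 
    rc=cv2.minAreaRect((q[:,:2]*1000).astype(np.float32)); print(lo,m.sum(),np.median(q,0),rc)
hsv=cv2.cvtColor(p,cv2.COLOR_BGR2HSV)
g=(hsv[...,0]>45)&(hsv[...,0]<85)&(hsv[...,1]>120)
g[:185]=0;g[295:]=0;g[:,:120]=0;g[:,225:]=0
n,l,s,ce=cv2.connectedComponentsWithStats(g.astype(np.uint8))
for i in range(1,n):
    if s[i,4]>5: print(s[i],ce[i],back("top",*ce[i],z=.038))
E
```

```text
0.03 4483 [0.49391837 0.19167153 0.03797572] ((496.6927490234375, 198.66845703125), (129.99220275878906, 120.64283752441406), 16.65672492980957)
0.065 632 [0.49422314 0.19049194 0.07169398] ((496.5678405761719, 198.07992553710938), (55.73115921020508, 55.11479568481445), 37.12892532348633)
0.097 312 [0.49655847 0.19749787 0.10340803] ((496.8419494628906, 197.7751007080078), (29.14824104309082, 29.237024307250977), 31.41476058959961)
[162 208   6  12  41] [164.3902439  213.56097561] [0.54041771 0.21145582 0.038     ]
[151 265  58  18 144] [179.43055556 273.61111111] [0.44191312 0.1815118  0.038     ]
```

View pics/top0z.png

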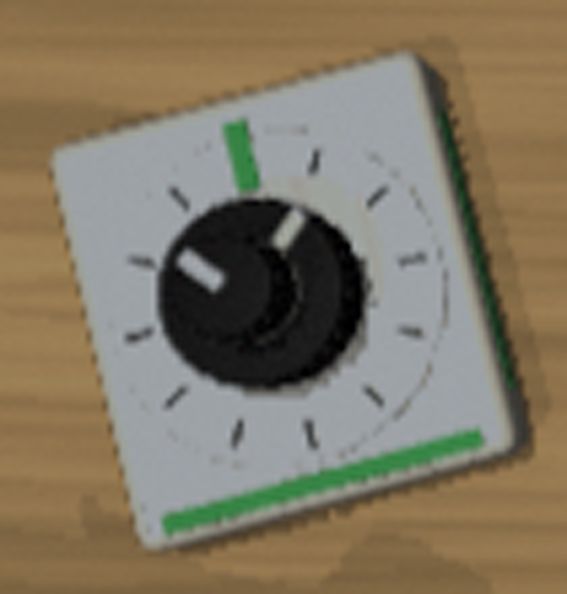

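```bash
cat >> h.py <<'E'
def lineang(p,n,ax,z,rmin,rmax,c=None,thr=110):
    """angle (world deg) of white line on disc at height z about ax, via polar resampling; also score"""
    c=c or optics.calibration(n); g=cv2.cvtColor(p,cv2.COLOR_BGR2GRAY).astype(np.float32)
    A=np.deg2rad(np.arange(0,360,.5)); R=np.linspace(rmin,rmax,12)
    uv=np.array([[proj(n,[ax[0]+rr*np.cos(a),ax[1]+rr*np.sin(a),z],c) for a in A] for rr in R],np.float32)
    s=cv2.remap(g,uv[...,0],uv[...,1],cv2.INTER_LINEAR).mean(0)
    w=np.clip(s-(np.median(s)+0.5*(s.max()-np.median(s))),0,None)
    k=s.argmax(); near=np.abs((A-A[k]+np.pi)%(2*np.pi)-np.pi)<np.deg2rad(30)
    w=w*near
    return np.rad2deg(np.angle((w*np.exp(1j*A)).sum())), s.max(), np.median(s)
E
python3 - <<'E'
from h import *
p=cv2.imread("pics/top0.png"); ax=np.array([.4967,.198])
gm=np.rad2deg(np.arctan2(*( (np.array([.5404,.21146])-ax)[::-1]))); print("green",gm)
for nm,z,a,b in [("coarse",.072,.018,.026),("fine",.104,.006,.013)]:
    print(nm,lineang(p,"top",ax,z,a,b))
c=optics.calibration("wrist");s=sensors.observe();T=c["world_to_cam"];R=T[:3,:3];o=-R.T@T[:3,3]
print("cam in tool",s["eef_rot"].T@(o-s["tool_pos"]), (s["eef_rot"].T@R.T).round(3), c["mtx"].round(1))
E
```

```text
green 17.119311340381433
coarse (np.float64(-27.943470043430008), np.float32(156.82195), np.float32(24.622967))
fine (np.float64(54.29021675411747), np.float32(160.20988), np.float32(25.155193))
cam in tool [ 0.07432904  0.00049416 -0.19490699] [[-0.001 -0.964 -0.267]
 [ 1.    -0.    -0.001]
 [ 0.001 -0.267  0.964]] [[315.3   0.  276.7]
 [  0.  315.3 207.8]
 [  0.    0.    1. ]]
```

>>> apply_moves(deltas=[[[-0.01,-0.006,0],0,0.087],[[-0.035,-0.022,0],0,0.087],[[-0.071,-0.045,0],0,0.087],[[-0.11,-0.069,0],0,0.087],[[-0.149,-0.094,0],0,0.087],[[-0.188,-0.119,0],0,0.087],[[-0.227,-0.143,0],0,0.087],[[-0.266,-0.168,0],0,0.087],[[-0.302,-0.191,0],0,0.087],[[-0.33,-0.208,0],0,0.087]])

```text
time: 1.1
tool_pos: [0.4832, 0.2207, 0.1904]
eef_rot: [[-0.892, 0.452, -0.0], [0.452, 0.892, -0.001], [-0.0, -0.001, -1.0]]
contact_force: [0.4, -0.7, 0.3]
grip_width: 0.087
```

>>> apply_moves(deltas=[[[-0.014,-0.009,0],0,0.087],[[-0.022,-0.014,0],0,0.087],[[-0.025,-0.016,0],0,0.087],[[-0.025,-0.016,0],0,0.087],[[-0.025,-0.016,0],0,0.087],[[-0.025,-0.016,0],0,0.087],[[-0.025,-0.016,0],0,0.087],[[-0.025,-0.016,0],0,0.087],[[-0.025,-0.016,0],0,0.087],[[-0.025,-0.016,0],0,0.087]])

```text
time: 2.1
tool_pos: [0.4974, 0.1985, 0.1904]
eef_rot: [[-0.893, 0.45, -0.0], [0.45, 0.893, -0.0], [0.0, -0.0, -1.0]]
contact_force: [0.5, -0.4, 0.6]
grip_width: 0.0869
```

```bash
python3 - <<'E'
from h import *
s=sensors.observe(); print(s["time"],s["tool_pos"],s["eef_rot"].round(4),s["qpos"].round(1))
c=optics.calibration("wrist"); p,d=optics.get_image("wrist"); p=p[:,:,::-1].copy(); cv2.imwrite("pics/w1.png",p); np.save("w1.npy",d)
W=cloud("wrist",d,c).reshape(-1,3); near=np.linalg.norm(W[:,:2]-[.4967,.198],axis=1)<.09
W=W[near&(d.ravel()>0)]
for lo,hi in [(.03,.045),(.065,.078),(.098,.110)]:
    q=W[(W[:,2]>lo)&(W[:,2]<hi)]; print(lo,len(q),np.median(q[:,2]),cv2.minAreaRect((q[:,:2]*1000).astype(np.float32)))
E
```

```text
2.1 [0.49736973 0.19849554 0.19043932] [[-0.8932  0.4497 -0.    ]
 [ 0.4497  0.8932 -0.    ]
 [ 0.     -0.     -1.    ]] [  9.8  23.3  94.9  -0.   61.7 -53.5]
0.03 9398 0.03896103488387925 ((492.8124694824219, 199.19509887695312), (129.65977478027344, 120.17761993408203), 16.709508895874023)
0.065 1403 0.07251674631497526 ((492.3330078125, 199.54788208007812), (56.665870666503906, 55.345848083496094), 68.99591064453125)
0.098 836 0.10452829567058322 ((492.3723449707031, 199.88681030273438), (30.581893920898438, 29.677400588989258), 60.377140045166016)
```

View pics/w1.png

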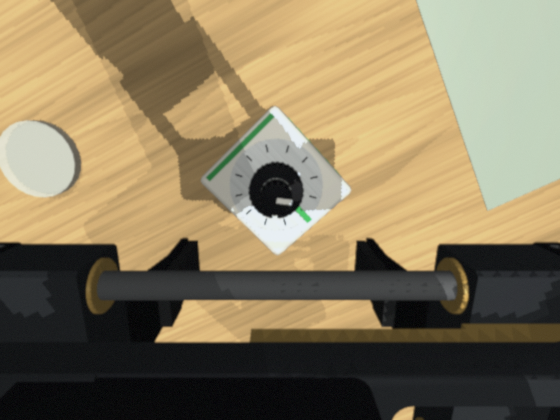

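```bash
python3 - <<'E'
from h import *
s=sensors.observe();print("TCP px",proj("wrist",s["tool_pos"]), "TCP top px",proj("top",s["tool_pos"]))
for tw in (.0485,-.0485): print(proj("wrist",s["tool_pos"]+s["eef_rot"][:,1]*tw))
d=np.load("side0.npy"); W=cloud("side",d).reshape(-1,3)
W=W[(np.linalg.norm(W[:,:2]-[.4967,.198],axis=1)<.1)&(d.ravel()>0)]
for lo,hi in [(.03,.045),(.066,.078),(.098,.110)]:
    q=W[(W[:,2]>lo)&(W[:,2]<hi)]; print(lo,len(q),np.median(q[:,2]),cv2.minAreaRect((q[:,:2]*1000).astype(np.float32)))
c=optics.calibration("wrist")
p=cv2.imread("pics/w1.png")
for ax in ([.4924,.1997],[.4945,.199]):
  for nm,z,a,b in [("coarse",.0725,.018,.026),("fine",.1045,.006,.013)]:
    print(nm,lineang(p,"wrist",np.array(ax),z,a,b))
p2,d2=optics.get_image("top");cv2.imwrite("pics/top1.png",p2[:,:,::-1])
E
```

```text
TCP px [276.40816721 237.65018963] TCP top px [144.35464422 233.97968951]
[350.07806676 237.63258973]
[202.78231085 237.66777901]
0.03 1555 0.03667182689161012 ((493.5541076660156, 194.0750732421875), (129.1876983642578, 122.35572814941406), 16.91005516052246)
0.066 252 0.07035396594417384 ((494.0266418457031, 191.10708618164062), (49.48135757446289, 54.47345733642578), 85.04422760009766)
0.098 110 0.10190837333738952 ((493.8576965332031, 194.20956420898438), (27.863685607910156, 30.539165496826172), 26.621089935302734)
coarse (np.float64(23.510453432280116), np.float32(86.41154), np.float32(18.546143))
fine (np.float64(49.19612536969915), np.float32(174.03865), np.float32(17.57544))
coarse (np.float64(-30.062515381748305), np.float32(107.63273), np.float32(25.247723))
fine (np.float64(61.531288618426444), np.float32(174.37239), np.float32(17.79533))
```

View pics/top1.png

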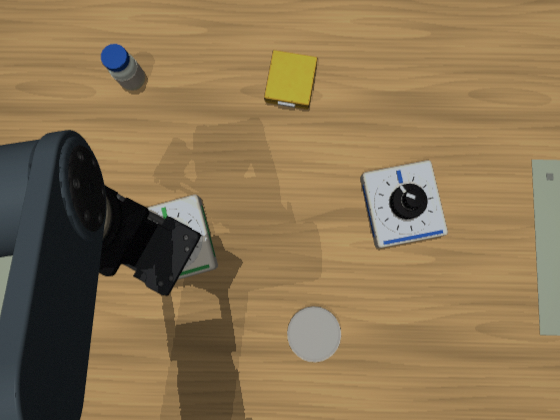

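Three cameras disagree on the axis by a few mm: top (497,198), wrist (492,200), side (494,194). I'll turn the tool by half a turn and take a second wrist view, so the wrist camera's mounting error cancels out.

>>> apply_moves(deltas=[[[0,0,0],5,0.087],[[0,0,0],13,0.087],[[0,0,0],21.5,0.087],[[0,0,0],30,0.087],[[0,0,0],38.5,0.087],[[0,0,0],47,0.087],[[0,0,0],55.5,0.087],[[0,0,0],64,0.087],[[0,0,0],72.5,0.087],[[0,0,0],81,0.087]])

```text
time: 3.2
tool_pos: [0.4975, 0.1983, 0.1905]
eef_rot: [[0.311, 0.95, -0.0], [0.95, -0.311, 0.0], [0.0, -0.0, -1.0]]
contact_force: [-0.2, 0.8, 0.2]
grip_width: 0.0875
```

>>> apply_moves(deltas=[[[0,0,0],8.5,0.087],[[0,0,0],17,0.087],[[0,0,0],25.5,0.087],[[0,0,0],34,0.087],[[0,0,0],42.5,0.087],[[0,0,0],51,0.087],[[0,0,0],59.5,0.087],[[0,0,0],68,0.087],[[0,0,0],76.5,0.087],[[0,0,0],85,0.087]])

```text
time: 4.2
tool_pos: [0.4975, 0.1983, 0.1904]
eef_rot: [[0.974, -0.227, -0.0], [-0.227, -0.974, 0.0], [-0.0, -0.0, -1.0]]
contact_force: [0.3, 0.2, 0.4]
grip_width: 0.0873
```

>>> apply_moves(deltas=[[[0,0,0],7,0.087],[[0,0,0],11,0.087],[[0,0,0],14,0.087],[[0,0,0],14,0.087],[[0,0,0],14,0.087],[[0,0,0],14,0.087],[[0,0,0],14,0.087],[[0,0,0],14,0.087],[[0,0,0],14,0.087],[[0,0,0],14,0.087]])

```text
time: 5.2
tool_pos: [0.4974, 0.1983, 0.1904]
eef_rot: [[0.893, -0.45, -0.0], [-0.45, -0.893, 0.0], [-0.0, 0.0, -1.0]]
contact_force: [0.1, 0.3, 0.9]
grip_width: 0.0868
```

```bash
python3 - <<'E'
from h import *
s=sensors.observe(); print(s["time"],s["tool_pos"],s["eef_rot"].round(4),s["qpos"].round(1))
c=optics.calibration("wrist"); p,d=optics.get_image("wrist"); p=p[:,:,::-1].copy(); cv2.imwrite("pics/w2.png",p); np.save("w2.npy",d)
W=cloud("wrist",d,c).reshape(-1,3); near=np.linalg.norm(W[:,:2]-[.4967,.198],axis=1)<.09
W=W[near&(d.ravel()>0)]
for lo,hi in [(.03,.045),(.065,.078),(.098,.110)]:
    q=W[(W[:,2]>lo)&(W[:,2]<hi)]; print(lo,len(q),np.median(q[:,2]),cv2.minAreaRect((q[:,:2]*1000).astype(np.float32)))
E
```

```text
5.2 [0.49742198 0.19833774 0.19044502] [[ 0.8931 -0.4499 -0.    ]
 [-0.4499 -0.8931  0.    ]
 [-0.      0.     -1.    ]] [  9.8  23.3  94.9   0.   61.7 126.5]
0.03 9265 0.038872075736271314 ((493.70208740234375, 199.67196655273438), (130.15985107421875, 120.30651092529297), 16.70000648498535)
0.065 1362 0.07248228624440806 ((494.3937072753906, 199.39813232421875), (56.378273010253906, 55.70469665527344), 54.92000198364258)
0.098 827 0.10446376796019541 ((493.9646301269531, 199.55056762695312), (30.101438522338867, 30.43444061279297), 0.8088911175727844)
```

View pics/w2.png

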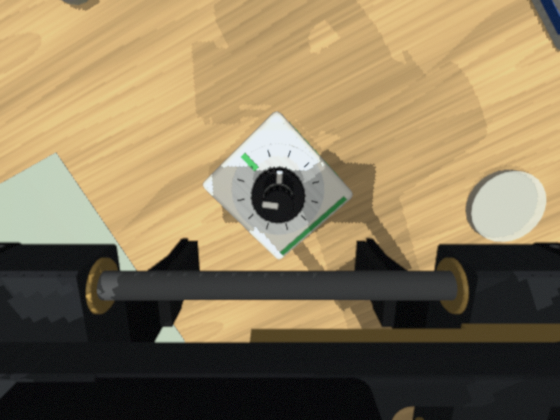

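The wrist image now shows the knob at about (278,190), and the pod axis averages to (0.4933, 0.1996). Next I'll measure the line angles in w2.

```bash
cat >> h.py <<'E'
def green(p,n,ax,c):
    hsv=cv2.cvtColor(p,cv2.COLOR_BGR2HSV); g=((hsv[...,0]>45)&(hsv[...,0]<85)&(hsv[...,1]>110)).astype(np.uint8)
    k,l,s,ce=cv2.connectedComponentsWithStats(g); out=[]
    K=c["mtx"];R=c["world_to_cam"][:3,:3];o=-R.T@c["world_to_cam"][:3,3]
    for i in range(1,k):
        if s[i,4]<8: continue
        w=R.T@np.linalg.inv(K)@[ce[i][0],ce[i][1],1]; P=o+(.0388-o[2])/w[2]*w
        v=P[:2]-ax; 
        if np.linalg.norm(v)<.12: out.append((np.rad2deg(np.arctan2(v[1],v[0])).round(2),np.linalg.norm(v).round(4),s[i,4]))
    return out
def measure(p,n,ax,c,zc=.0725,zf=.1045):
    print("green",green(p,n,ax,c))
    for nm,z,a,b in [("coarse",zc,.018,.026),("fine",zf,.006,.013)]: print(nm,lineang(p,n,ax,z,a,b,c))
E
python3 - <<'E'
from h import *
c=optics.calibration("wrist"); p=cv2.imread("pics/w2.png")
measure(p,"wrist",np.array([.4939,.1995]),c)
cv2.imwrite("pics/w2z.png",cv2.resize(p[130:250,210:350],None,fx=4,fy=4,interpolation=cv2.INTER_CUBIC))
c["world_to_cam"]=c["world_to_cam"]
E
```

```text
green [(np.float64(17.2), np.float64(0.0447), np.int32(89)), (np.float64(-161.05), np.float64(0.0588), np.int32(257))]
coarse (np.float64(-30.518213532517738), np.float32(167.622), np.float32(24.205078))
fine (np.float64(59.469913840793744), np.float32(177.33122), np.float32(24.23991))
```

View pics/w2z.png

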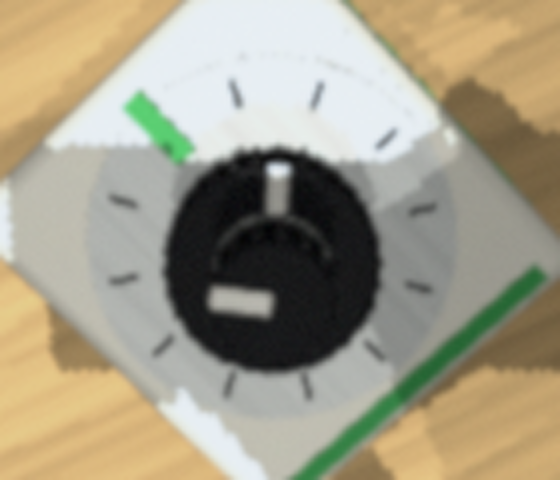

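```bash
cat >> h.py <<'E'
def bp(c,uv,z):
    K=c["mtx"];R=c["world_to_cam"][:3,:3];o=-R.T@c["world_to_cam"][:3,3]
    w=np.c_[uv,np.ones(len(uv))]@np.linalg.inv(K).T@R
    return (o+((z-o[2])/w[:,2])[:,None]*w)[:,:2]
def linepca(p,c,ctr,z,rmin,rmax,side=None,thr=95,up=4):
    g=cv2.cvtColor(p,cv2.COLOR_BGR2GRAY); h,w=g.shape
    big=cv2.resize(g,None,fx=up,fy=up,interpolation=cv2.INTER_CUBIC)
    v,u=np.nonzero(big>thr); uv=np.c_[(u+.5)/up-.5,(v+.5)/up-.5]
    P=bp(c,uv,z)-ctr; rr=np.linalg.norm(P,axis=1); P=P[(rr<rmax)&(rr>rmin)]
    if side is not None:
        e=np.array([np.cos(np.deg2rad(side)),np.sin(np.deg2rad(side))]); P=P[(P@e)>np.linalg.norm(P,axis=1)*np.cos(np.deg2rad(35))]
    m=P.mean(0); ww,V=np.linalg.eigh(np.cov((P-m).T)); dv=V[:,1]; dv=dv*np.sign(dv@m)
    a=lambda x:np.rad2deg(np.arctan2(x[1],x[0])).round(1)
    return dict(n=len(P),pca=a(dv),cent=a(m),r=np.linalg.norm(m).round(4),len_=(np.sqrt(ww[::-1]*12)*1000).round(1))
E
python3 - <<'E'
from h import *
import numpy as np
c=optics.calibration("wrist"); p=cv2.imread("pics/w2.png")
print("w2 fine",linepca(p,c,np.array([.49396,.19955]),.1045,.002,.0145,55))
print("w2 coarse",linepca(p,c,np.array([.4944,.1994]),.0725,.014,.0265,-29))
print(green(p,"wrist",np.array([.4937,.1997]),c))
ct=optics.calibration("top"); p=cv2.imread("pics/top0.png")
print("top fine",linepca(p,ct,np.array([.4968,.1978]),.1040,.002,.0145,55))
print("top coarse",linepca(p,ct,np.array([.4966,.1981]),.072,.014,.0265,-29))
# w1 calibration: camera rotated 180 about tool z at TCP
T=c["world_to_cam"]; t1=np.array([.49737,.1985,.19044]); t2=np.array([.49742,.19834,.19045])
Rz=np.diag([-1,-1,1.]); M=np.eye(4); M[:3,:3]=Rz; M[:3,3]=t2-Rz@t1
c1=dict(mtx=c["mtx"],world_to_cam=T@M); p=cv2.imread("pics/w1.png")
print("w1 fine",linepca(p,c1,np.array([.49237,.19989]),.1045,.002,.0145,55))
print("w1 coarse",linepca(p,c1,np.array([.4923,.1995]),.0725,.014,.0265,-29))
print(green(p,"wrist",np.array([.4928,.1992]),c1))
E
```

```text
w2 fine {'n': 1255, 'pca': np.float64(59.3), 'cent': np.float64(59.5), 'r': np.float64(0.0084), 'len_': array([11.8,  5.7])}
w2 coarse {'n': 1030, 'pca': np.float64(-29.9), 'cent': np.float64(-31.1), 'r': np.float64(0.0207), 'len_': array([12.4,  5.4])}
[(np.float64(16.88), np.float64(0.0448), np.int32(89)), (np.float64(-160.8), np.float64(0.0587), np.int32(257))]
top fine {'n': 441, 'pca': np.float64(55.8), 'cent': np.float64(55.2), 'r': np.float64(0.0084), 'len_': array([12.1,  5.2])}
top coarse {'n': 330, 'pca': np.float64(-30.9), 'cent': np.float64(-27.9), 'r': np.float64(0.0213), 'len_': array([10.4,  5. ])}
w1 fine {'n': 908, 'pca': np.float64(43.5), 'cent': np.float64(36.1), 'r': np.float64(0.0099), 'len_': array([10.4,  5.1])}
w1 coarse {'n': 346, 'pca': np.float64(61.1), 'cent': np.float64(-4.6), 'r': np.float64(0.0156), 'len_': array([8.3, 3.3])}
[(np.float64(-162.98), np.float64(0.0556), np.int32(330)), (np.float64(13.98), np.float64(0.0463), np.int32(86))]
```

>>> apply_moves(deltas=[[[-0.002,0.0005,0.003],0,0.087],[[-0.004,0.001,0.012],0,0.087],[[-0.004,0.001,0.028],0,0.087],[[-0.004,0.001,0.048],0,0.087],[[-0.004,0.001,0.068],0,0.087],[[-0.004,0.001,0.088],0,0.087],[[-0.004,0.001,0.108],0,0.087],[[-0.004,0.001,0.126],0,0.087],[[-0.004,0.001,0.138],0,0.087],[[-0.004,0.001,0.143],0,0.087]])

```text
time: 6.25
tool_pos: [0.4923, 0.1991, 0.0459]
eef_rot: [[0.893, -0.45, -0.003], [-0.45, -0.893, -0.0], [-0.002, 0.002, -1.0]]
contact_force: [-0.4, 1.0, 0.3]
grip_width: 0.0867
```

>>> apply_moves(deltas=[[[0,0,0],0,0.08],[[0,0,0],0,0.075],[[0,0,0],0,0.07],[[0,0,0],0,0.066],[[0,0,0],0,0.063],[[0,0,0],0,0.061],[[0,0,0],0,0.061],[[0,0,0],0,0.061],[[0,0,0],0,0.061],[[0,0,0],0,0.061]])

```text
time: 7.25
tool_pos: [0.4934, 0.1992, 0.0474]
eef_rot: [[0.893, -0.45, -0.0], [-0.45, -0.893, -0.0], [-0.0, 0.0, -1.0]]
contact_force: [0.4, -0.7, 0.2]
grip_width: 0.0609
```

```bash
python3 - <<'E'
from h import *
s=sensors.observe(); print(s["time"],s["tool_pos"],s["contact_force"],s["torque"],s["grip_width"])
p,d=optics.get_image("wrist"); cv2.imwrite("pics/w3.png",p[:,:,::-1])
p,d=optics.get_image("side"); cv2.imwrite("pics/s3.png",cv2.resize(p[80:230,150:350,::-1],None,fx=3,fy=3))
E
```

```text
7.25 [0.49339863 0.19924944 0.04741367] [ 0.36027702 -0.66364437  0.2481491 ] [0.04550687 0.17182991 0.01475428] 0.060925448215626364
```

View pics/w3.png

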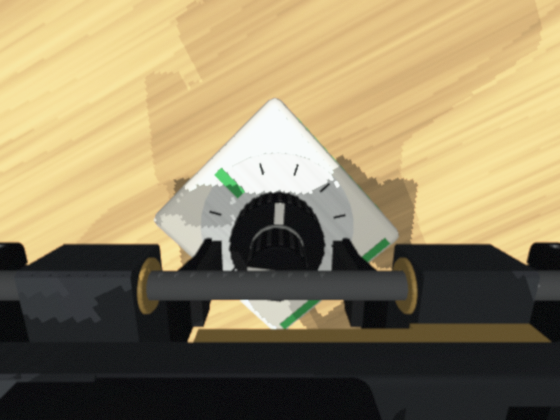

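View pics/s3.png

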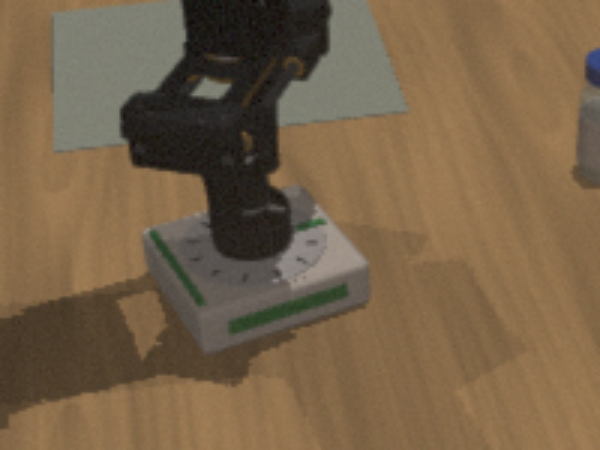

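The wrist view shows the ring at (277,240), centred between the fingers at 61 mm opening with no contact. Closing on it.

>>> apply_moves(deltas=[[[0,0,0],0,0.058],[[0,0,0],0,0.056],[[0,0,0],0,0.054],[[0,0,0],0,0.052],[[0,0,0],0,0.05],[[0,0,0],0,0.05],[[0,0,0],0,0.05],[[0,0,0],0,0.05],[[0,0,0],0,0.05],[[0,0,0],0,0.05]])

```text
time: 8.35
tool_pos: [0.4934, 0.1993, 0.0475]
eef_rot: [[0.893, -0.45, -0.0], [-0.45, -0.893, -0.0], [-0.0, 0.0, -1.0]]
contact_force: [0.3, 0.0, 1.3]
grip_width: 0.0499
```

The fingers went to 50 mm without stopping at 56 mm. Looking before I go on.

```bash
python3 - <<'E'
from h import *
s=sensors.observe(); print(s["time"],s["tool_pos"],s["contact_force"],s["torque"],s["grip_width"])
p,d=optics.get_image("wrist"); cv2.imwrite("pics/w4.png",cv2.resize(p[150:330,180:380,::-1],None,fx=3.3,fy=3.3)); cv2.imwrite("pics/w4raw.png",p[:,:,::-1]); np.save("w4.npy",d)
p,d=optics.get_image("side"); cv2.imwrite("pics/s4.png",cv2.resize(p[110:210,180:290,::-1],None,fx=5,fy=5))
E
```

```text
8.35 [0.49341148 0.19925245 0.0474593 ] [0.32625463 0.01879271 1.28019662] [-0.02202825  0.1480756  -0.04003453] 0.049913028604408265
```

View pics/w4.png

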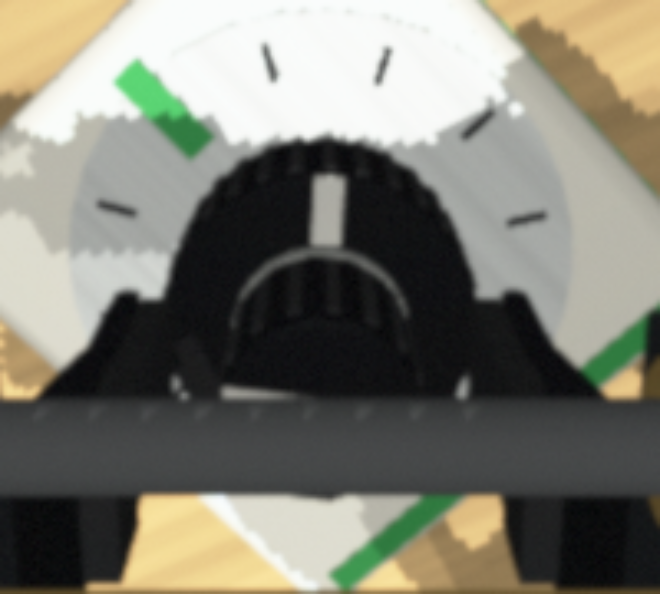

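View pics/s4.png

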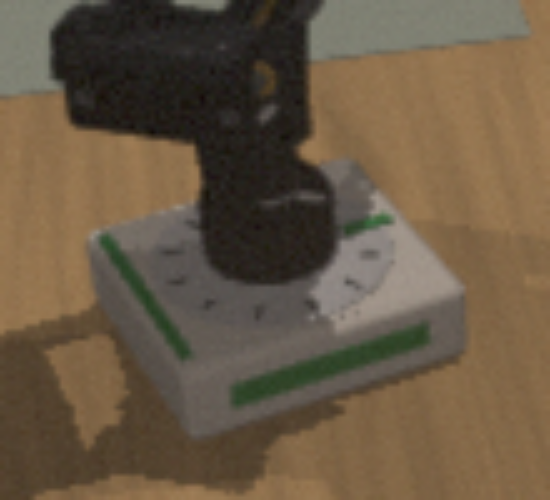

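```bash
python3 - <<'E'
from h import *
p=cv2.imread("pics/w4raw.png"); c=optics.calibration("wrist"); s=sensors.observe(); R=s["eef_rot"];t=s["tool_pos"]
ax=np.array([.4933,.1996])
def poly(pts,col):
    q=np.array([proj("wrist",x,c) for x in pts]); 
    q=((q-[180,150])*4).astype(np.int32); cv2.polylines(z,[q],True,col,1)
z=cv2.resize(p[150:330,180:380],None,fx=4,fy=4,interpolation=cv2.INTER_CUBIC)
for h,rr,col in [(.0425,.028,(0,0,255)),(.0725,.028,(0,255,255)),(.1045,.015,(255,255,0))]:
    poly([[ax[0]+rr*np.cos(a),ax[1]+rr*np.sin(a),h] for a in np.linspace(0,6.28,60)],col)
for sg in (1,-1):
    for dz,col in ((0,(255,0,255)),(-.0187,(0,255,0))):
        poly([t+R@np.array([x,sg*y,dz]) for x,y in [(-.0095,.025),(.0095,.025),(.0095,.040),(-.0095,.040)]],col)
cv2.imwrite("pics/w4o.png",z[:600])
E
```

```text
(no output)
```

View pics/w4o.png

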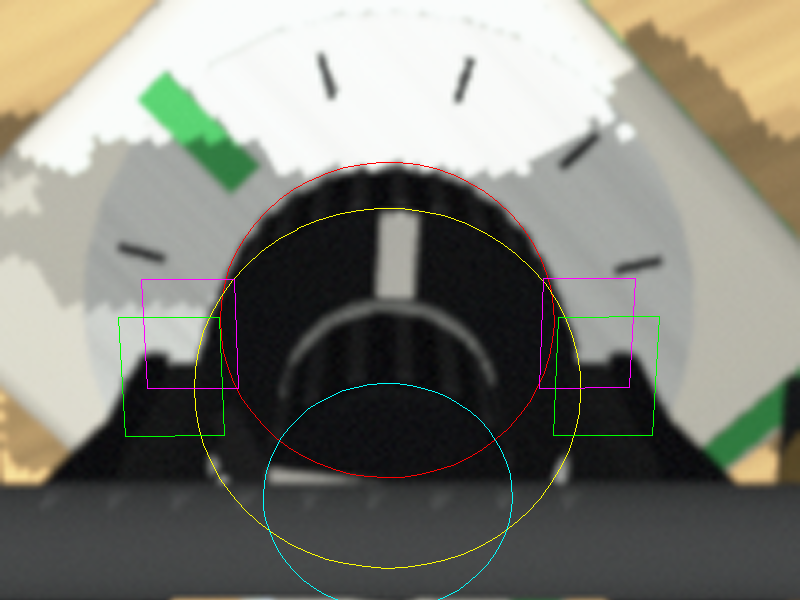

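```bash
python3 - <<'E'
from h import *
d=np.load("w4.npy"); c=optics.calibration("wrist"); s=sensors.observe(); R=s["eef_rot"];t=s["tool_pos"]
W=(cloud("wrist",d,c)-t)@R*1000
for (zu,zv) in [(150,365),(170,365),(190,370),(205,375),(215,400),(200,440),(150,440),(600,370),(580,370),(625,365),(570,400),(560,470)]:
    u=int(180+zu/4);v=int(150+zv/4); print((u,v),W[v,u].round(1))
for v in (238,242,246,250,256,262):
    print(v,[(u,*W[v,u].round(0).astype(int)) for u in range(210,246,3)])
E
```

```text
(217, 241) [  9.3 -32.3 -36.8]
(222, 241) [  8.2 -30.1 -34.1]
(227, 242) [  8.1 -27.2 -35.4]
(231, 243) [  6.6 -25.5 -32.9]
(233, 250) [ -0.8 -25.7 -25.3]
(230, 260) [ -1.  -25.5 -38.5]
(217, 260) [  7.7 -28.7 -57.4]
(330, 242) [  8.3  28.4 -36.1]
(325, 242) [  8.6  25.6 -36.7]
(336, 241) [ 10.4  30.8 -39.8]
(322, 250) [  2.4  24.7 -33.1]
(320, 267) [-28.   30.2   8.2]
238 [(210, np.int64(-6), np.int64(-46), np.int64(8)), (213, np.int64(-6), np.int64(-44), np.int64(7)), (216, np.int64(10), np.int64(-33), np.int64(-34)), (219, np.int64(10), np.int64(-32), np.int64(-34)), (222, np.int64(-6), np.int64(-38), np.int64(8)), (225, np.int64(-6), np.int64(-36), np.int64(7)), (228, np.int64(-6), np.int64(-34), np.int64(7)), (231, np.int64(6), np.int64(-27), np.int64(-24)), (234, np.int64(7), np.int64(-25), np.int64(-25)), (237, np.int64(6), np.int64(-23), np.int64(-24)), (240, np.int64(7), np.int64(-21), np.int64(-26)), (243, np.int64(7), np.int64(-20), np.int64(-25))]
242 [(210, np.int64(-9), np.int64(-46), np.int64(8)), (213, np.int64(10), np.int64(-34), np.int64(-40)), (216, np.int64(10), n
[... 2221 characters left out ...]
t64(-5), np.int64(-22), np.int64(-24)), (243, np.int64(-5), np.int64(-20), np.int64(-24))]
262 [(210, np.int64(9), np.int64(-31), np.int64(-62)), (213, np.int64(8), np.int64(-30), np.int64(-61)), (216, np.int64(8), np.int64(-28), np.int64(-61)), (219, np.int64(8), np.int64(-27), np.int64(-60)), (222, np.int64(8), np.int64(-26), np.int64(-60)), (225, np.int64(5), np.int64(-26), np.int64(-54)), (228, np.int64(1), np.int64(-26), np.int64(-45)), (231, np.int64(-4), np.int64(-26), np.int64(-35)), (234, np.int64(-8), np.int64(-25), np.int64(-25)), (237, np.int64(-9), np.int64(-24), np.int64(-25)), (240, np.int64(-8), np.int64(-22), np.int64(-25)), (243, np.int64(-9), np.int64(-20), np.int64(-25))]
```

```bash
python3 - <<'E'
from h import *
d=np.load("w2.npy"); c=optics.calibration("wrist"); s=sensors.observe(); R=s["eef_rot"];t=s["tool_pos"]
# camera fixed in tool: use current cam
for nm in ("w2","w4"):
    d=np.load(nm+".npy"); W=(cloud("wrist",d,c)-t)@R*1000; P=W[d>0]
    m=(abs(P[:,0])<12)&(abs(P[:,1])<70)&(P[:,2]<-26.5)
    Q=P[m]
    for lo in range(-75,-25,4):
        q=Q[(Q[:,2]>=lo)&(Q[:,2]<lo+4)]; L=q[q[:,1]<0];Rr=q[q[:,1]>0]
        f=lambda a:(len(a),np.percentile(a[:,1],[2,98]).round(1),np.percentile(a[:,0],[2,98]).round(1)) if len(a) else 0
        print(nm,lo,f(L),f(Rr))
E
```

```text
w2 -75 (50, array([-54. , -43.8]), array([-10.5,  10. ])) (55, array([42.7, 53.2]), array([-10.6,  10.4]))
w2 -71 (110, array([-55.5, -43.8]), array([-10.5,  10.3])) (109, array([42.9, 54.9]), array([-10.9,  10.3]))
w2 -67 (108, array([-54.7, -44.3]), array([-9.9, 10.2])) (108, array([43.5, 54.1]), array([-10.2,  10.1]))
w2 -63 (115, array([-53.7, -44.4]), array([ 4.9, 10.2])) (116, array([43.2, 53.1]), array([ 4.3, 10.1]))
w2 -59 (125, array([-53.1, -43.8]), array([ 3. , 10.2])) (124, array([42.8, 52. ]), array([ 2.7, 10. ]))
w2 -55 (102, array([-52.4, -43.6]), array([ 1.2, 10.1])) (100, array([42.8, 51.3]), array([ 0.8, 10.1]))
w2 -51 (107, array([-52.4, -43.7]), array([-1.2, 10.2])) (111, array([42.9, 51.5]), array([-1.3, 10.1]))
w2 -47 (110, array([-52.6, -43.7]), array([-2.8, 10.2])) (102, array([42.8, 51.5]), array([-2.6, 10.1]))
w2 -43 (108, array([-52.5, -43.7]), array([-4.9, 10.1])) (99, array([42.8, 51.5]), array([-4.6, 10.1]))
w2 -39 (101, array([-52.4, -43.7]), array([-6.6, 10.1])) (113, array([42.8, 51.1]), array([-6.7, 10. ]))
w2 -35 (65, array([-51.8, -43.8]), array([-
[... 741 characters left out ...]
 -10.3]), array([ 0.5, 11.8])) (109, array([ 8.8, 32.9]), array([ 0.1, 11.2]))
w4 -47 (107, array([-34. , -11.4]), array([-2.1, 10.6])) (112, array([ 8.6, 33.3]), array([-2.5, 11.3]))
w4 -43 (104, array([-33.9, -11.2]), array([-4.2, 10.2])) (115, array([ 9.1, 33. ]), array([-4.1, 11.1]))
w4 -39 (100, array([-33.7, -10.9]), array([-6.3, 10.6])) (106, array([ 8.8, 32.7]), array([-6.6, 11.4]))
w4 -35 (61, array([-33.7, -11.2]), array([-8.6, 10.2])) (64, array([ 8.6, 32.7]), array([-8.3, 11.7]))
w4 -31 (28, array([-15.4,  -9.7]), array([ 3. , 11.9])) (25, array([ 8.5, 13.9]), array([ 4. , 11.9]))
w4 -27 (9, array([-26.1, -12.4]), array([-3.9, 10.2])) (7, array([10.8, 19.2]), array([ 5.6, 11.8]))
```

```bash
python3 - <<'E'
from h import *
c=optics.calibration("wrist"); s=sensors.observe(); R=s["eef_rot"];t=s["tool_pos"]
d=np.load("w2.npy"); W=(cloud("wrist",d,c)-t)@R*1000
for u in (276,240,150,60):
  for v in range(235,420,12): print(u,v,W[v,u].round(0) if d[v,u]>0 else None, end=" ")
  print()
ds=optics.get_image("side")[1]; 
p=optics.get_image("side")[0]
S=(cloud("side",ds)-t)@R*1000
P=S[ds>0]; m=(abs(P[:,0])<45)&(abs(P[:,1])<110)&(P[:,2]<-10)&(P[:,2]>-260); P=P[m]
for lo in range(-250,-10,10):
    q=P[(P[:,2]>=lo)&(P[:,2]<lo+10)]
    if len(q): print(lo,len(q),np.percentile(q[:,0],[1,99]).round(),np.percentile(q[:,1],[1,99]).round())
E
```

```text
276 235 [-57.  -1. 152.] 276 247 [-72.  -1. 152.] 276 259 [-105.   -1.  189.] 276 271 [  32.   -1. -116.] 276 283 [  30.   -1. -120.] 276 295 [  27.   -1. -120.] 276 307 [-178.   -1.  190.] 276 319 [-197.   -1.  191.] 276 331 [  22.   -1. -129.] 276 343 [  24.   -1. -136.] 276 355 [  24.   -1. -139.] 276 367 [  24.   -1. -143.] 276 379 [  24.   -1. -146.] 276 391 [  25.   -1. -149.] 276 403 [  25.   -1. -152.] 276 415 [  24.   -1. -154.] 
240 235 [-72. -48. 192.] 240 247 [-88. -48. 190.] 240 259 [-105.  -49.  189.] 240 271 [  31.  -11. -116.] 240 283 [  30.  -10. -120.] 240 295 [  27.  -10. -121.] 240 307 [-178.  -51.  191.] 240 319 [-196.  -52.  190.] 240 331 [-217.  -52.  191.] 240 343 [  24.   -8. -136.] 240 355 [  24.   -8. -140.] 240 367 [  24.   -8. -143.] 240 379 [  24.   -7. -146.] 240 391 [  25.   -7. -150.] 240 403 [  25.   -7. -152.] 240 415 [  23.   -7. -153.] 
150 235 [ -71. -165.  191.] 150 247 [ -88. -167.  191.] 150 259 [-105. -168.  190.] 150 271 [  31.  -36. -115.] 150 283 [  30.  -34. -121.] 150 295 [  26.  -35. -119.] 150 307 [  3. -48. -90.] 150 319 [ -2. -49. -8
[... 723 characters left out ...]
-230 152 [-26.  35.] [-4. 39.]
-220 203 [-29.  35.] [-13.  38.]
-210 308 [-35.  38.] [-45.  41.]
-200 129 [-35.  39.] [-47.  22.]
-190 119 [-21.  23.] [ 2. 22.]
-180 142 [-21.  24.] [-30.  21.]
-170 183 [-22.  27.] [-44.  20.]
-160 175 [-22.  27.] [-48.  22.]
-150 814 [-34.  37.] [-89.  99.]
-140 371 [-35.  38.] [-83.  99.]
-130 380 [-34.  39.] [-84.  97.]
-120 397 [-34.  39.] [-81.  92.]
-110 230 [-35.  38.] [-80.  91.]
-100 19 [-14.  12.] [-31.  87.]
-90 6 [-1.  7.] [-30. -26.]
-80 5 [11. 11.] [-38. -34.]
-70 34 [-10.  12.] [-35.  42.]
-60 121 [-10.  17.] [-31.  40.]
-50 105 [-10.  17.] [-28.  39.]
-40 86 [-10.  17.] [-31.  38.]
-30 158 [-21.  30.] [-21.  32.]
-20 111 [-21.  30.] [-7. 32.]
```

The depth data shows the fingers really end 33 mm short of the reported TCP, and the body starts 103 mm behind it instead of 70. Wrist and side views agree on this. So the fingers closed in the air above the ring without touching it. I'll reopen them and go 34 mm lower.

>>> apply_moves(deltas=[[[0,0,0],0,0.075],[[0,0,0],0,0.075],[[0,0,0],0,0.075],[[0,0,0],0,0.075],[[0,0,0.005],0,0.075],[[0,0,0.012],0,0.075],[[0,0,0.02],0,0.075],[[0,0,0.027],0,0.075],[[0,0,0.032],0,0.075],[[0,0,0.034],0,0.075]])

```text
time: 9.55
tool_pos: [0.4929, 0.1992, 0.0125]
eef_rot: [[0.893, -0.45, -0.001], [-0.45, -0.893, -0.0], [-0.001, 0.001, -1.0]]
contact_force: [-0.7, -0.6, 0.2]
grip_width: 0.0752
```

```bash
python3 - <<'E'
from h import *
s=sensors.observe(); print(s["time"],s["tool_pos"],s["contact_force"],s["torque"],s["grip_width"])
p,d=optics.get_image("wrist"); cv2.imwrite("pics/w5.png",p[:,:,::-1])
p,d=optics.get_image("side"); cv2.imwrite("pics/s5.png",cv2.resize(p[110:210,180:290,::-1],None,fx=5,fy=5))
E
```

```text
9.55 [0.49291093 0.19915821 0.01252947] [-0.66885574 -0.5650081   0.15457052] [-0.01037928  0.16794887 -0.04347859] 0.07519237524175751
```

View pics/w5.png

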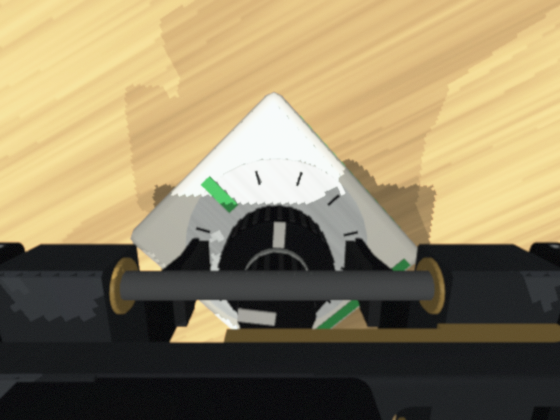

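View pics/s5.png

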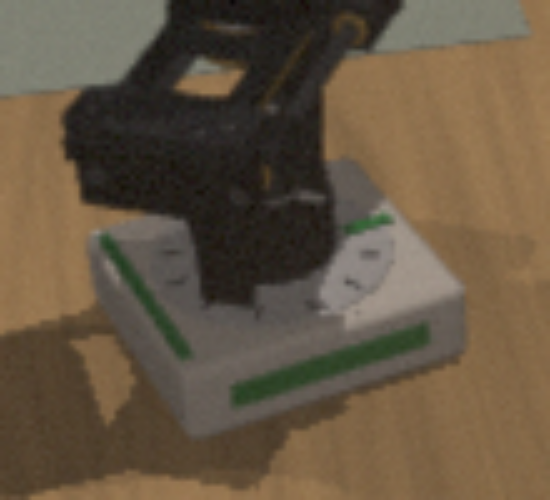

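The side view now shows a finger beside the ring, close to the housing. In the wrist view the ring (columns 218–335) sits centred between the fingers. Closing.

>>> apply_moves(deltas=[[[0,0,0],0,0.068],[[0,0,0],0,0.063],[[0,0,0],0,0.059],[[0,0,0],0,0.056],[[0,0,0],0,0.053],[[0,0,0],0,0.05],[[0,0,0],0,0.05],[[0,0,0],0,0.05],[[0,0,0],0,0.05],[[0,0,0],0,0.05]])

```text
time: 10.65
tool_pos: [0.4935, 0.1992, 0.0136]
eef_rot: [[0.893, -0.45, 0.0], [-0.45, -0.893, 0.0], [0.0, -0.0, -1.0]]
contact_force: [-0.5, 0.1, 3.1]
grip_width: 0.0552
```

>>> apply_moves(deltas=[[[0,0,0],0,0.045],[[0,0,0],-3,0.045],[[0,0,0],-9,0.045],[[0,0,0],-16,0.045],[[0,0,0],-23,0.045],[[0,0,0],-30,0.045],[[0,0,0],-37,0.045],[[0,0,0],-43,0.045],[[0,0,0],-46,0.045],[[0,0,0],-46,0.045]])

```text
time: 11.65
tool_pos: [0.4935, 0.1984, 0.0136]
eef_rot: [[0.944, 0.33, -0.0], [0.33, -0.944, -0.001], [-0.0, 0.001, -1.0]]
contact_force: [0.3, -5.1, 3.7]
grip_width: 0.0551
```

```bash
python3 - <<'E'
from h import *
s=sensors.observe(); print(s["time"],s["tool_pos"],s["eef_rot"][:2,0],s["contact_force"],s["torque"],s["grip_width"])
c=optics.calibration("wrist"); p,d=optics.get_image("wrist"); p=p[:,:,::-1].copy(); cv2.imwrite("pics/w6.png",p)
ax=np.array([.4935,.1996])
print(linepca(p,c,ax,.0725,.014,.0265,15),green(p,"wrist",ax,c))
cv2.imwrite("pics/w6z.png",cv2.resize(p[130:330,160:400],None,fx=3,fy=3,interpolation=cv2.INTER_CUBIC))
E
```

```text
11.65 [0.49347899 0.19838306 0.01360656] [0.94385653 0.33035528] [ 0.33087161 -5.14436444  3.65644262] [-0.85765298  0.20850267  0.08988706] 0.055128760813255274
{'n': 4311, 'pca': np.float64(16.2), 'cent': np.float64(16.5), 'r': np.float64(0.0208), 'len_': array([11.6,  5.2])} [(np.float64(16.84), np.float64(0.0448), np.int32(440))]
```

View pics/w6z.png

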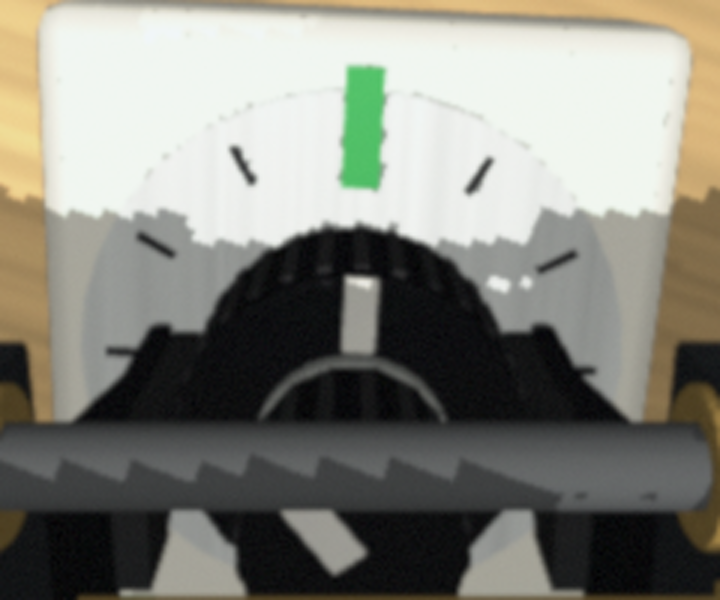

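>>> apply_moves(deltas=[[[0,0.0005,0],-0.3,0.045],[[0,0.0008,0],-0.5,0.045],[[0,0.0008,0],-0.5,0.045],[[0,0.0008,0],-0.5,0.045],[[0,0.0008,0],-0.5,0.055],[[0,0.0008,0],-0.5,0.058],[[0,0.0008,0],-0.5,0.064],[[0,0.0008,0],-0.5,0.07],[[0,0.0008,0],-0.5,0.075],[[0,0.0008,0],-0.5,0.075]])

```text
time: 12.7
tool_pos: [0.4936, 0.1987, 0.0133]
eef_rot: [[0.941, 0.338, -0.0], [0.338, -0.941, 0.0], [-0.0, -0.0, -1.0]]
contact_force: [0.7, 0.2, -0.3]
grip_width: 0.0736
```

```bash
python3 - <<'E'
from h import *
s=sensors.observe(); print(s["time"],s["tool_pos"],s["eef_rot"][:2,0],s["contact_force"],s["torque"],s["grip_width"])
c=optics.calibration("wrist"); p,d=optics.get_image("wrist"); p=p[:,:,::-1].copy(); cv2.imwrite("pics/w7.png",p)
ax=np.array([.4935,.1996])
print(linepca(p,c,ax,.0725,.014,.0265,15),green(p,"wrist",ax,c))
E
```

```text
12.7 [0.49359725 0.19867884 0.0132737 ] [0.9411521 0.3379833] [ 0.70462147  0.21179176 -0.34029733] [-0.04972104  0.14190365 -0.00454705] 0.07364760428141681
{'n': 4314, 'pca': np.float64(16.5), 'cent': np.float64(16.9), 'r': np.float64(0.0207), 'len_': array([11.6,  5.2])} [(np.float64(16.8), np.float64(0.0448), np.int32(447)), (np.float64(161.86), np.float64(0.071), np.int32(185))]
```

>>> apply_moves(deltas=[[[0,0,0],0,0.085],[[0,0,-0.004],0,0.085],[[0,0,-0.015],0,0.085],[[0,0,-0.035],0,0.085],[[0,0,-0.06],0,0.085],[[0,0,-0.085],0,0.085],[[0,0,-0.108],0,0.085],[[0,0,-0.124],0,0.085],[[0,0,-0.13],0,0.085],[[0,0,-0.13],0,0.085]])

```text
time: 13.75
tool_pos: [0.4943, 0.1986, 0.1448]
eef_rot: [[0.941, 0.338, 0.003], [0.338, -0.941, 0.0], [0.003, 0.0, -1.0]]
contact_force: [-0.5, 0.1, -0.6]
grip_width: 0.0852
```

```bash
cat > look.py <<'E'
from h import *
import sys
def look(nm,axc=(.4935,.1996),zr=None):
    s=sensors.observe(); print(s["time"],s["tool_pos"],s["eef_rot"][:2,0],s["contact_force"].round(1),s["grip_width"])
    c=optics.calibration("wrist"); p,d=optics.get_image("wrist"); p=p[:,:,::-1].copy(); cv2.imwrite(f"pics/{nm}.png",p)
    W=cloud("wrist",d,c).reshape(-1,3); W=W[(np.linalg.norm(W[:,:2]-axc,axis=1)<.09)&(d.ravel()>0)]
    cen={}
    for lo,hi in [(.03,.045),(.065,.078),(.1,.108)]:
        q=W[(W[:,2]>lo)&(W[:,2]<hi)]; rc=cv2.minAreaRect((q[:,:2]*1000).astype(np.float32)); cen[lo]=np.array(rc[0])/1000; print(lo,len(q),np.round(rc[0],1),np.round(rc[1],1),round(rc[2],1))
    for a0 in (17,60):
        try: print("fine",a0,linepca(p,c,cen[.1],.1045,.002,.0145,a0))
        except Exception as e: print(e)
    print("coarse",linepca(p,c,cen[.065],.0725,.014,.0265,17)); print("green",green(p,"wrist",cen[.03],c))
    u,v=proj("wrist",[*axc,.09],c).astype(int)
    cv2.imwrite(f"pics/{nm}z.png",cv2.resize(p[max(v-75,0):v+75,u-90:u+90],None,fx=4,fy=4,interpolation=cv2.INTER_CUBIC))
look(sys.argv[1])
E
python3 look.py w8
```

```text
13.75 [0.49430045 0.19859622 0.1447731 ] [0.94114834 0.33798333] [-0.5  0.1 -0.6] 0.08519749869783404
0.03 11907 [494.3 199.6] [128.8 119.6] 16.8
0.065 1779 [494.3 200. ] [55.4 56.2] 19.5
0.1 1121 [493.9 200.4] [29.9 30. ] 19.7
fine 17 {'n': 616, 'pca': np.float64(55.5), 'cent': np.float64(43.4), 'r': np.float64(0.007), 'len_': array([12.1,  2.1])}
fine 60 {'n': 1482, 'pca': np.float64(54.9), 'cent': np.float64(57.0), 'r': np.float64(0.0079), 'len_': array([11.2,  5. ])}
coarse {'n': 1711, 'pca': np.float64(15.9), 'cent': np.float64(16.2), 'r': np.float64(0.0201), 'len_': array([12.3,  6.5])}
green [(np.float64(16.88), np.float64(0.0441), np.int32(123)), (np.float64(-162.77), np.float64(0.0591), np.int32(337))]
```

View pics/w8z.png

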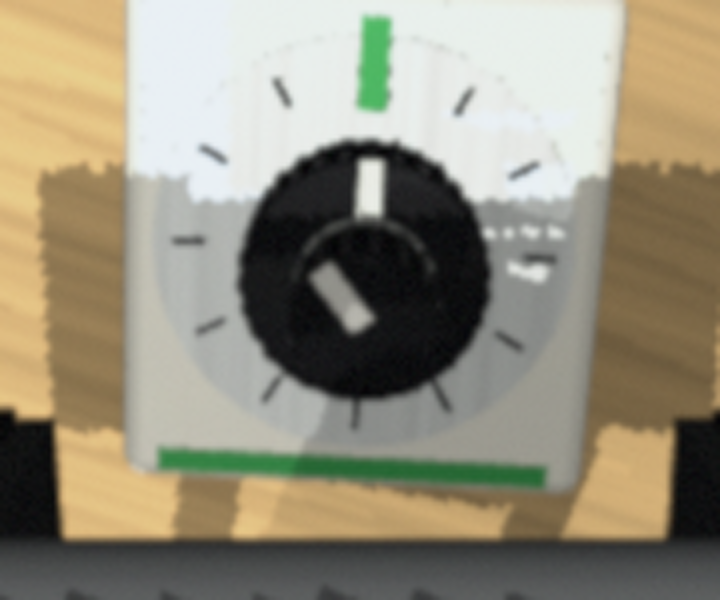

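Coarse line is at 16° against a mark at 16.8°, and the fine line is at about 57°. Next I'll go down onto the fine knob, with the true tips about 7 mm above the ring, and grip it.

>>> apply_moves(deltas=[[[0,-0.0005,0.003],0,0.075],[[0,-0.001,0.012],0,0.065],[[0,-0.001,0.028],0,0.06],[[0,-0.001,0.046],0,0.06],[[0,-0.001,0.064],0,0.06],[[0,-0.001,0.08],0,0.06],[[0,-0.001,0.091],0,0.06],[[0,-0.001,0.097],0,0.06],[[0,-0.001,0.097],0,0.06],[[0,-0.001,0.097],0,0.06]])

```text
time: 14.8
tool_pos: [0.4936, 0.1995, 0.0465]
eef_rot: [[0.941, 0.338, 0.0], [0.338, -0.941, 0.0], [0.0, 0.0, -1.0]]
contact_force: [-0.2, 0.6, 0.7]
grip_width: 0.0601
```

>>> apply_moves(deltas=[[[0,0,0],0,0.054],[[0,0,0],0,0.048],[[0,0,0],0,0.042],[[0,0,0],0,0.038],[[0,0,0],0,0.034],[[0,0,0],0,0.031],[[0,0,0],0,0.028],[[0,0,0],0,0.024],[[0,0,0],0,0.02],[[0,0,0],0,0.02]])

```text
time: 15.8
tool_pos: [0.4937, 0.1985, 0.0465]
eef_rot: [[0.941, 0.339, 0.0], [0.339, -0.941, -0.001], [-0.0, 0.001, -1.0]]
contact_force: [0.9, -4.6, 0.7]
grip_width: 0.0292
```

Gripped at 29 mm. I'll turn it 39° clockwise and ease out the 1 mm centring error.

>>> apply_moves(deltas=[[[0,0.0005,0],0,0.02],[[0,0.001,0],2,0.02],[[0,0.001,0],7,0.02],[[0,0.001,0],13,0.02],[[0,0.001,0],19,0.02],[[0,0.001,0],25,0.02],[[0,0.001,0],31,0.02],[[0,0.001,0],36,0.02],[[0,0.001,0],39,0.02],[[0,0.001,0],39,0.02]])

```text
time: 16.8
tool_pos: [0.4937, 0.199, 0.0465]
eef_rot: [[0.944, -0.33, 0.0], [-0.33, -0.944, 0.001], [-0.0, -0.001, -1.0]]
contact_force: [1.5, -0.1, 0.2]
grip_width: 0.0292
```

```bash
python3 - <<'E'
from h import *
s=sensors.observe(); print(s["time"],s["tool_pos"],s["eef_rot"][:2,0],s["contact_force"],s["torque"],s["grip_width"])
c=optics.calibration("wrist"); p,d=optics.get_image("wrist"); p=p[:,:,::-1].copy(); cv2.imwrite("pics/w9.png",p)
ax=np.array([.4935,.1993])
print(linepca(p,c,ax,.0725,.0165,.0265,15),green(p,"wrist",ax,c))
print(linepca(p,c,ax,.1045,.002,.0145,17))
cv2.imwrite("pics/w9z.png",cv2.resize(p[130:330,160:400],None,fx=3,fy=3,interpolation=cv2.INTER_CUBIC))
E
```

```text
16.8 [0.49369633 0.19904981 0.04650196] [ 0.94394499 -0.33010275] [ 1.53307678 -0.06604556  0.20219824] [ 0.00397411  0.16507939 -0.01851108] 0.029206786082183602
{'n': 2683, 'pca': np.float64(15.8), 'cent': np.float64(18.0), 'r': np.float64(0.0215), 'len_': array([10.1,  5.6])} [(np.float64(17.47), np.float64(0.045), np.int32(294)), (np.float64(168.74), np.float64(0.0658), np.int32(271))]
{'n': 3731, 'pca': np.float64(22.8), 'cent': np.float64(19.7), 'r': np.float64(0.0092), 'len_': array([10.7,  5.3])}
```

View pics/w9z.png

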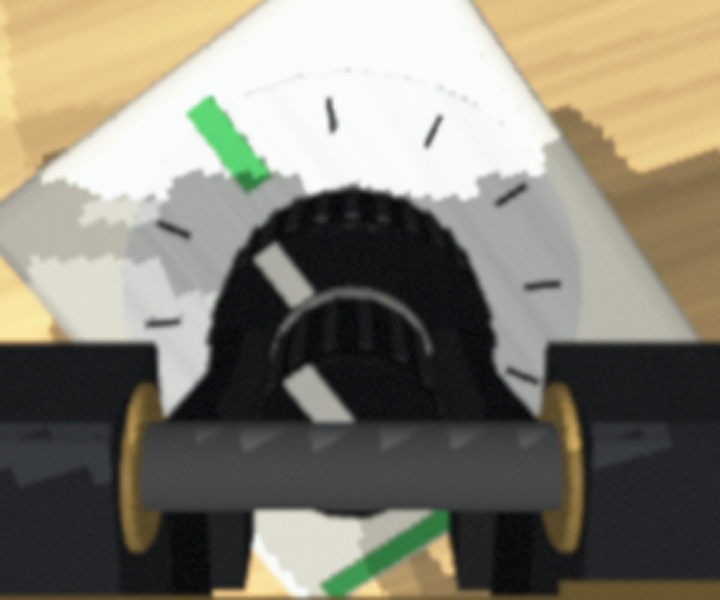

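>>> apply_moves(deltas=[[[0,0,0],0,0.028],[[0,0,0],0,0.034],[[0,0,0],0,0.042],[[0,0,0],0,0.05],[[0,0,0],0,0.056],[[0,0,-0.01],0,0.06],[[0,0,-0.03],0,0.06],[[0,0,-0.055],0,0.06],[[0,0,-0.08],0,0.06],[[0,0,-0.097],0,0.06]])

```text
time: 17.85
tool_pos: [0.4945, 0.1986, 0.1459]
eef_rot: [[0.944, -0.33, 0.003], [-0.33, -0.944, 0.0], [0.002, -0.001, -1.0]]
contact_force: [-0.0, -0.3, 0.2]
grip_width: 0.0599
```

>>> apply_moves(deltas=[[[0,0,0],-8,0.06],[[0,0,0],-16,0.06],[[0,0,0],-24,0.06],[[0,0,0],-32,0.06],[[0,0,0],-36,0.06],[[0,0,0],-36,0.06],[[0,0,0],-36,0.06],[[0,0,0],-36,0.06],[[0,0,0],-36,0.06],[[0,0,0],-36,0.06]])

```text
time: 18.85
tool_pos: [0.4937, 0.1985, 0.1435]
eef_rot: [[0.958, 0.288, -0.0], [0.288, -0.958, -0.0], [-0.0, 0.0, -1.0]]
contact_force: [-0.6, -0.2, 0.4]
grip_width: 0.06
```

```bash
python3 look.py w10
```

```text
18.85 [0.49367033 0.19849543 0.14348256] [0.95764952 0.28793643] [-0.6 -0.2  0.4] 0.05999752494255272
0.03 11979 [494.6 200.1] [127.9 120.3] 16.8
0.065 1776 [493.9 200. ] [56.  56.1] 60.6
0.1 1142 [493.8 199.9] [30.  30.7] 17.2
fine 17 {'n': 1568, 'pca': np.float64(16.1), 'cent': np.float64(16.1), 'r': np.float64(0.0081), 'len_': array([11.7,  5. ])}
fine 60 {'n': 448, 'pca': np.float64(19.5), 'cent': np.float64(32.6), 'r': np.float64(0.0064), 'len_': array([11.4,  1.7])}
coarse {'n': 1760, 'pca': np.float64(17.1), 'cent': np.float64(15.6), 'r': np.float64(0.0203), 'len_': array([12.4,  6.5])}
green [(np.float64(16.69), np.float64(0.0435), np.int32(129)), (np.float64(-162.89), np.float64(0.0598), np.int32(380))]
```

View pics/w10z.png

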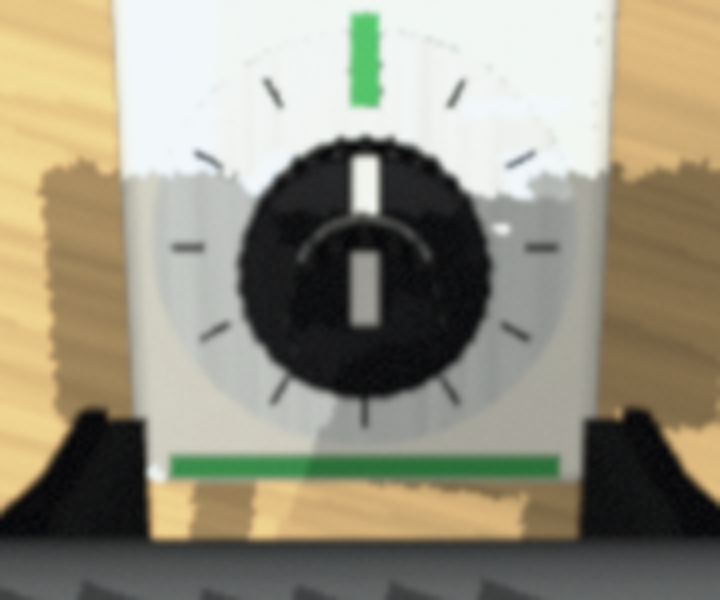

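The picture shows the green mark, the coarse line and the fine line stacked on one column (365, 366 and 365 in the zoomed view). The gripper is clear above the knobs, so I'm handing in.

```bash
python3 - <<'E'
from plant import job,sensors
s=sensors.observe(); print(s["contact_force"].round(1),abs(s["joint_velocities"]).max()); print(job.close_job())
E
```

```text
[ 0.3 -0.1 -0.9] 0.1785960049814389
the job is handed in; nothing more can be done
None
```

I turned the coarse ring about 46.5° anticlockwise to the green mark and released it. Then I turned the fine knob 39° clockwise to the mark and released that too. I handed in at about 19 s, with the gripper open and clear above the pod. I never went near the stage pod.

**Last wrist picture:** measured in world angles, the green mark is at 16.7–16.8°. The fine line is at 16.1°, and the coarse line reads 15.6–17.1° depending on the method. Both are within about 1° of the mark, and all three lie on one image column. The highest contact force I read was about 5 N.

**What disagreed along the way:**
- **Camera positions:** the three cameras placed the pod axis up to about 5 mm apart. I used the average of two wrist views taken half a turn apart.
- **Finger length:** the fingers really end about 33 mm short of the reported TCP. My first close on the ring therefore shut in the air above it, without touching anything. The depth images showed the offset, and I corrected for it in the heights that followed.
- **Fine knob centring:** I was about 1 mm off centre on the fine knob and eased that out while turning it.

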